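# Tap the flat-faced stake into the bench holder

## Robot

A 6-joint arm with a two-finger parallel gripper is mounted at the origin on the work surface. World frame = base frame: x ahead of the robot, y to its left, z up, the work surface at z = 0. Lengths are in m, angles in degrees, forces in N, time in s.
With the tool pointing down it reaches from about 0.425 to 0.95 m from the base axis. Payload 14.7 kg.
Tool frame: the origin (TCP) lies midway between the tips of the shut fingers; the grasp point (between the pads) lies 19 mm behind it; z points along the fingers, x is the direction in which the jaws open and shut, and the axes are right-handed (so a half turn about z gives the same grasp; the last joint's range is limited). The gripper opens to 85 mm and grips with 20 to 120 N. Pads are 22 mm wide; open, the fingers measure 114 mm over their backs; the gripper's body (76 mm by 85 mm) begins 54 mm behind the grasp point. The pads swing forward as they close: fully open they stand 13 mm farther back than shut.
Start: joints at [-69.763, 27.513, 91.461, -0, 61.026, -2.67], TCP at [0.253, -0.599, 0.231] pointing down, gripper open.
Joint ranges: [-157.49, 157.49], [-46.99, 117.5], [13.45, 153.17], [-89.5, 269.5], [5.16, 153.95], [-167.48, 167.48]. Speed limits (degrees/s): [108.29, 108.29, 136.94, 172.46, 172.46, 172.46].

## Interface

Orientations are given as a 3x3 rotation matrix whose columns are the frame's x, y, z axes.
In Python, from plant import robot gives the robot as it stands. The module is installed in compiled form; this text tells all that it offers.
- The arm moves only by the tool play_rows, never from a script. Its argument "rows" is text: rows parted by semicolons, each of 7 numbers parted by spaces: the shift along the tool's x, y, z in units of 15 cm (1.0 is 15 cm), then the turn, a rotation vector about the tool's x, y, z in units of 0.12 rad (1.0 is 0.12 rad), then the closure in counts, from 0 (fully open) to 255 (shut). In form: dx dy dz rx ry rz fingers; .... A call has exactly 5 rows; each row shifts and turns the commanded pose from where the row before left it, along the tool's axes as they then stand; what a row does not reach is not made up. A row lasts 1/12 s, in which the tool goes at most 41.7 mm and 7.16 degrees, less where a joint would pass 70% of its speed; a pose out of reach is approached as far as the arm can. A call with a number of a shift or a turn outside -1 to 1 is refused whole. A call with a gripper value outside its range is refused whole. The fingers move at their own pace and stop on an object; the grip force is fixed at half the most. Time passes only in rows, so rows that do not move let the fingers close, or fill a call up. It gives the time, the measured TCP pose, the force and the opening at its end, in the units of the state.
- robot.get_obs(): the state, without advancing time (a new reading comes with each control period).
- robot.read_camera(name): name is "scene" or "top"; returns (picture, depth): 384x512x3 uint8, blue, green, red; 384x512 float32, m along the optical axis (not along the pixel's ray), 0 where there is no reading.
- robot.camera_model(name): a dict with "vfov" (degrees; the focal length in pixels is half the picture's height over the tangent of half this angle, whatever the lens; pixels are square), "cx", "cy" (the principal point, pixels), "T" (4x4, takes a point from camera to world coordinates). Camera axes: x right, y up, looking along -z (the intrinsics and any distortion apply to the point x, -y, -z); pixel columns grow to the right and rows downward; lengths in m; the calibration is good to about 2 mm. A picture is of the moment at which its call begins. camera_model takes no time and is no camera call.
- robot.hand_in(): hands the job in, once; it reports no verdict.
Trained networks look in the newest picture that a camera, given by its name, has taken for a name from the list of things; names that differ only in an ending like _2 or _b are one class to them, and where a whole thing is asked for, a point or a joint stands for the part that bears it (a point fixed in the world has none). Each returns a list of dicts, best first, with "confidence" (0 to 1); they miss things now and then, are a little off and sometimes report something else, mostly with a low value. They report only what shows in the picture. A call takes as long as a camera call. They do not tell look-alikes from the thing itself.
- robot.silhouettes(name, camera): "pixels" (384x512 bool, what is visible of it) and "xy" ([column, row] in pixels, amid what is visible of it).
The state is a dict: "clock": time; "joints": joint angles; "joint_vel": joint speeds; "joint_torque": joint torques, N m; "tcp_pos": TCP position; "ee_rot": TCP orientation; "force": force on the tool from outside, world axes, zero at the start; "ft_torque": the same for the moment, N m; "grip_width": finger opening in m.
Only numpy, scipy, OpenCV 4.12 (cv2) and the standard library are available. Lean on these libraries where they do the work, as an engineer would, in place of code of your own. Each camera call takes 0.05 s, during which the arm holds its last target.

## Task

Take the round flat-faced stake out of the wooden rack, stand it upright in the socket of the steel stake holder without forcing it, and let go. Then tap or press down on its top with the closed gripper until it is driven fully home, its collar down on the holder. Leave the other two stakes in the rack.

Things in the scene. Friction and masses are not known exactly. Their poses are not given: they have to be found in the camera images.
- flat_stake: The stake to fit: steel, 0.36 kg, 93 mm tall, upright in one of three holes (95 mm apart) of a dark wooden rack 58 mm high. Origin: centre of the shank's lower tip, z up. Round shank 12 mm wide at z 0, 24 mm at z 50; collar 40 mm wide, z 50-55 (rests on the rack); neck 18 mm; head a flat disc 40 mm wide, z 75-93: grip there, any yaw. Raise 60 mm to clear the rack, 110 to pass over the others.
- holder: Fixed dark steel block 110 x 110 mm, 60 mm high, with a socket. Origin: centre of underside, z up; socket mouth centred at z 60, 33 mm wide, a funnel 12 mm deep leading to sprung jaws that match the taper. Set in and let go, the stake stands upright, collar about 11 mm above the block. A push rising to about 12 N drives it home: collar on the block, stake origin at z 10, head top at z 103.
- dome_stake: A bystander of the same steel and shank in the same rack row, with a round domed top 40 mm wide. Origin at the shank's lower tip, z up; 99 mm tall.
- ridge_stake: A bystander of the same steel and shank in the same rack row, its head a narrow straight ridge 52 mm long. Origin at the shank's lower tip, z up; 99 mm tall.
There are look-alikes about, which are no part of the job. Of the things like the holder, leave any that is white; of the rest the larger one is meant. Leave any turquoise look-alike of the flat_stake alone.

How it is judged (in metres and radians):
On the way:
1. the flat-faced stake stands upright in the socket, let go, its collar still 5 to 25 mm above the holder (horizontal distance between flat_stake and holder below 0.008 m and angle between flat_stake's own z axis and vertical below 0.2 rad and z of flat_stake in the frame of holder between 0.015 and 0.035 m and contact force between flat_stake and the fingers below 0.1 N), for 0.2 s.
At the end, for the whole second after the job is handed in: The flat-faced stake is at rest in the holder's socket, upright within about 6 degrees, on the socket's axis within 6 mm, its collar no more than 4 mm above the holder's top; the domed and ridged stakes are still in the rack, within 30 mm of where they began (horizontal distance between flat_stake and holder below 0.006 m and angle between flat_stake's own z axis and vertical below 0.1 rad and z of flat_stake in the frame of holder below 0.014 m and linear speed of flat_stake below 0.02 m/s and distance of each of dome_stake, ridge_stake from where it was at the start of the episode below 0.03 m); the robot touches nothing.
It fails at once if the domed or the ridged stake is taken out of its place (moved more than 30 mm) (distance of any of dome_stake, ridge_stake from where it was at the start of the episode above 0.03 m).
It also fails if it takes over 54 s, if anything falls off the work surface, if the arm or the gripper's body presses on something with over 40 N, if the wrist force passes 120 N, or if a joint passes its speed limit or range.

## Working session

There is one attempt and no reset: what is moved stays moved. The work goes in short steps, Python scripts to look and compute and a tool call to move; the robot and the scene stay as the last step left them, time stands still between calls to the robot, and variables do not carry over. Pictures are saved under pics/ and viewed, and the job is handed in when it is done.

Besides the shell and the picture viewer there is one more tool, called after "Emit:" by a JSON object that holds its "fn" and its "kwargs". play_rows: Moves the arm, as the interface text tells. Its arguments: {"type":"object","properties":{"rows":{"type":"string"}},"required":["rows"]}

```bash
mkdir -p pics; cat > h.py <<'E'
import numpy as np, cv2
from plant import robot
def cam(n):
    m=robot.camera_model(n); return m
def world(n,u,v,d):
    m=cam(n); f=192/np.tan(np.radians(m['vfov'])/2)
    k=m.get('dist',None)
    p=np.array([(u-m['cx'])/f*d,-(v-m['cy'])/f*d,-d,1.0])
    return (np.array(m['T'])@p)[:3]
def proj(n,P):
    m=cam(n); f=192/np.tan(np.radians(m['vfov'])/2)
    q=np.linalg.inv(np.array(m['T']))@np.append(P,1)
    return np.array([m['cx']+f*q[0]/-q[2], m['cy']-f*q[1]/-q[2]])
def cloud(n,D):
    m=cam(n); f=192/np.tan(np.radians(m['vfov'])/2)
    v,u=np.mgrid[0:384,0:512]
    P=np.stack([(u-m['cx'])/f*D,-(v-m['cy'])/f*D,-D,np.ones_like(D)],-1)
    return (P@np.array(m['T']).T)[...,:3]
E
python3 - <<'E'
from h import *
for n in ['scene','top']:
    im,D=robot.read_camera(n); cv2.imwrite(f'pics/{n}0.png',im); np.save(f'{n}0.npy',D)
    print(cam(n))
    for k in ['flat_stake','holder','dome_stake','ridge_stake']:
        for s in robot.silhouettes(k,n): 
            d=np.median(D[s['pixels']]); print(n,k,s['confidence'],s['xy'],s['pixels'].sum(),d,world(n,*s['xy'],d))
print(robot.get_obs())
E
```

```text
{'vfov': 52.71263443708319, 'cx': 253.3508675128708, 'cy': 185.5919768697307, 'T': array([[-0.58630016, -0.64203803,  0.49400333,  1.05058308],
       [ 0.81005556, -0.45871654,  0.36522475,  0.32365505],
       [-0.00788068,  0.61430148,  0.78903206,  0.81326704],
       [ 0.        ,  0.        ,  0.        ,  1.        ]])}
scene flat_stake 0.98 [401.2, 274.1] 497 0.78221375 [0.60389771 0.36166958 0.08397661]
scene flat_stake 0.8 [378.4, 210.6] 386 0.86303735 [0.49671776 0.25959438 0.09589506]
scene flat_stake 0.79 [424.4, 246.4] 542 0.8317635 [0.50823524 0.37714217 0.07390965]
scene holder 0.89 [205.2, 163.9] 2176 1.0136458 [ 0.58725317 -0.17460619  0.04931594]
scene holder 0.77 [160.3, 122.1] 1844 1.1228073 [ 0.5358719  -0.38920316  0.0424685 ]
scene holder 0.76 [130.7, 172.6] 1057 1.0228921 [ 0.71306513 -0.32791265  0.02979004]
scene dome_stake 0.78 [299.3, 187.6] 305 0.9064184 [0.54281213 0.08182404 0.09434166]
scene dome_stake 0.19 [377.7, 212.8] 378 0.8633471 [0.50058012 0.26055641 0.09263899]
scene ridge_stake 0.92 [340.6, 202.3] 368 0.89025605 [0.51792076 0.1784839  0.0856
[... 1353 characters left out ...]
1.40931885e-04,
        6.10239564e+01, -2.66793506e+00]), 'joint_vel': array([ 0.06869943,  0.06873842, -0.01302177, -0.01390451,  0.0643517 ,
        0.06597452]), 'joint_torque': array([-6.86525564e-04, -9.49792528e+01, -4.30357897e+01, -7.99021700e-05,
        2.33024242e-03,  5.51251205e-07]), 'tcp_pos': array([ 0.25303889, -0.59871743,  0.23129003]), 'ee_rot': array([[ 3.89229291e-01, -9.21140901e-01,  3.74794203e-06],
       [-9.21140901e-01, -3.89229291e-01, -3.94505561e-06],
       [ 5.09276089e-06, -1.91685150e-06, -1.00000000e+00]]), 'force': array([ 0.33047584,  0.16963959, -0.28543575]), 'ft_torque': array([0.01198783, 0.00675564, 0.00657357]), 'grip_width': 0.08511674065073035}
```

```bash
python3 - <<'E'
import cv2
a=cv2.imread('pics/scene0.png'); b=cv2.imread('pics/top0.png')
cv2.imwrite('pics/s0c.png',cv2.resize(a[70:330,90:490],None,fx=2,fy=2,interpolation=cv2.INTER_CUBIC))
cv2.imwrite('pics/t0c.png',cv2.resize(b[120:300,70:470],None,fx=2,fy=2,interpolation=cv2.INTER_CUBIC))
E
```

```text
(no output)
```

View pics/s0c.png

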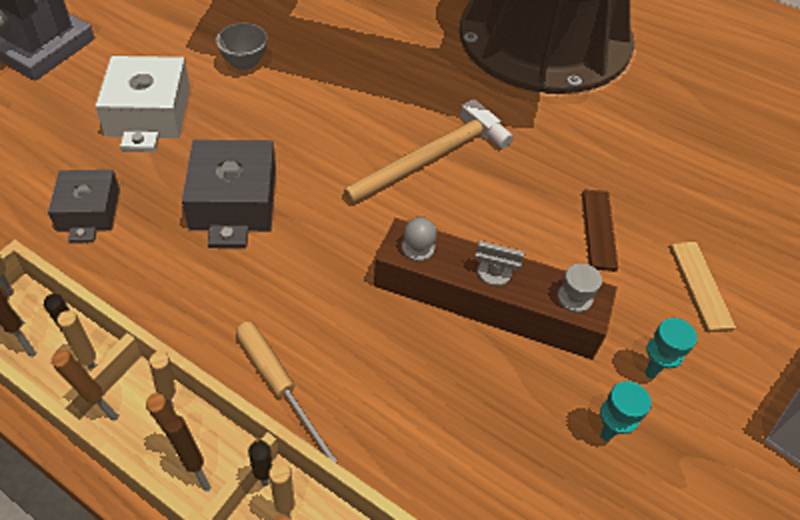

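View pics/t0c.png

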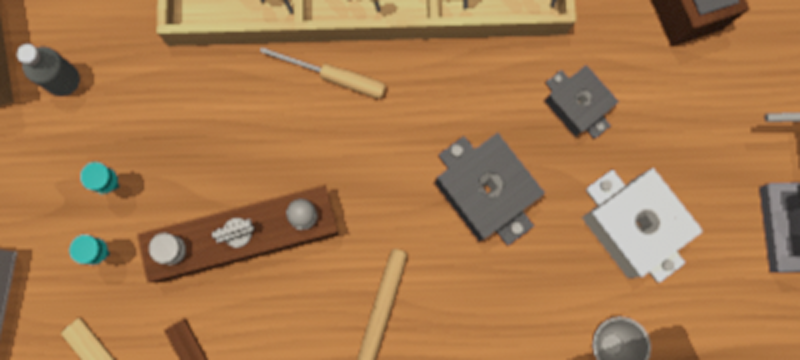

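```bash
python3 - <<'E'
from h import *
for n in ['scene','top']:
    D=np.load(f'{n}0.npy'); P=cloud(n,D)
    tz=P[...,2]
    print(n,'table z',np.median(tz[(abs(P[...,0]-.45)<.03)&(abs(P[...,1]+.05)<.05)]))
    r=np.hypot(P[...,0]-.485,P[...,1]-.262)
    m=(r<.035)&(tz>.07); Q=P[m]; 
    t=Q[Q[:,2]>np.percentile(Q[:,2],70)-.006]
    zt=np.median(Q[Q[:,2]>.094][:,2])
    T=Q[abs(Q[:,2]-zt)<.006]
    c,rad=cv2.minEnclosingCircle((T[:,:2]*1000).astype(np.float32))
    print(' flat top z',zt,len(T),T[:,:2].mean(0),(T[:,:2].min(0)+T[:,:2].max(0))/2,c,rad)
    m=(abs(P[...,0]-.57)<.11)&(abs(P[...,1]+.18)<.11)&(tz>.045); Q=P[m]
    zt=np.median(Q[:,2]); T=Q[abs(Q[:,2]-zt)<.006]
    print(' holder top',zt,len(T),cv2.minAreaRect((T[:,:2]*1000).astype(np.float32)))
    # socket: pixels within lower z near centre
    (cx,cy),_,_=cv2.minAreaRect((T[:,:2]*1000).astype(np.float32))
    m=(np.hypot(P[...,0]-cx/1e3,P[...,1]-cy/1e3)<.025)
    print(' hole z',np.percentile(tz[m],[0,10,50,90]), proj(n,[cx/1e3,cy/1e3,.06]))
E
```

```text
scene table z 0.001301934423497575
 flat top z 0.10061658462752665 233 [0.49323636 0.26379662] [0.49106804 0.263273  ] (491.24774169921875, 263.4067687988281) 20.427236557006836
 holder top 0.060055920769959414 1303 ((571.1723022460938, -190.34109497070312), (112.96874237060547, 110.4421157836914), 35.19396209716797)
 hole z [0.03252609 0.04472609 0.05871639 0.06167186] [204.15466844 154.84384812]
top table z 0.0003248653069198859
 flat top z 0.10068471114731992 174 [0.49158133 0.26577904] [0.49204504 0.26575983] (491.9552307128906, 265.8954162597656) 19.990110397338867
 holder top 0.058941129632254396 1400 ((570.5020141601562, -187.94871520996094), (109.9461669921875, 111.21017456054688), 34.86066436767578)
 hole z [-0.00459864  0.03332048  0.05720217  0.06119387] [314.88837194 211.49044106]
```

```bash
cat > plan.py <<'E'
from h import *
from scipy.spatial.transform import Rotation as Rt
def plan(legs,grip,p=None,R=None):
    """legs: (target xyz, yaw of tool x deg mod 180, rows). prints rows"""
    o=robot.get_obs()
    p=np.array(o['tcp_pos'] if p is None else p); R=np.array(o['ee_rot'] if R is None else R)
    out=[]
    for t,yaw,n in legs:
        t=np.array(t)
        for i in range(n):
            k=n-i
            d=R.T@((t-p)/k)/.15
            cs=[]
            y=np.radians(yaw); Rd=np.array([[np.cos(y),np.sin(y),0],[np.sin(y),-np.cos(y),0],[0,0,-1.]])
            rv=Rt.from_matrix(R.T@Rd).as_rotvec()/k/.12
            d=np.round(d,3); rv=np.round(rv,2)
            out.append(' '.join('%g'%(x+0) for x in [*d,*rv,grip]))
            p=p+R@d*.15; R=R@Rt.from_rotvec(rv*.12).as_matrix()
    for i in range(0,len(out),5): print('; '.join(out[i:i+5]))
    print('end',p)
E
python3 -c "
from plan import *
plan([((.52,-.2,.231),14.5,15),((.4915,.2645,.22),14.5,15)],0)"
```

```text
-0.117 -0.178 0 0 0 -0.79 0; -0.1 -0.189 0 0 0 -0.79 0; -0.081 -0.197 0 0 0 -0.79 0; -0.062 -0.204 0 0 0 -0.79 0; -0.043 -0.209 0 0 0 -0.79 0
-0.023 -0.212 0 0 0 -0.79 0; -0.003 -0.213 0 0 0 -0.79 0; 0.018 -0.213 0 0 0 -0.79 0; 0.038 -0.21 0 0 0 -0.79 0; 0.057 -0.205 0 0 0 -0.79 0
0.077 -0.199 0 0 0 -0.79 0; 0.095 -0.191 0 0 0 -0.79 0; 0.112 -0.181 0.001 0 0 -0.8 0; 0.13 -0.17 0 0 0 -0.79 0; 0.145 -0.156 0.001 0 0 -0.8 0
0.039 -0.203 0.005 0 0 0 0; 0.039 -0.203 0.005 0 0 0 0; 0.04 -0.203 0.005 0 0 0 0; 0.039 -0.203 0.005 0 0 0 0; 0.04 -0.203 0.005 0 0 0 0
0.039 -0.203 0.005 0 0 0 0; 0.04 -0.203 0.005 0 0 0 0; 0.039 -0.203 0.005 0 0 0 0; 0.04 -0.203 0.005 0 0 0 0; 0.039 -0.203 0.005 0 0 0 0
0.04 -0.203 0.005 0 0 0 0; 0.039 -0.203 0.005 0 0 0 0; 0.04 -0.203 0.004 0 0 0 0; 0.039 -0.203 0.005 0 0 0 0; 0.04 -0.203 0.004 0 0 0 0
end [0.49151913 0.26443267 0.22003751]
```

Emit:
{"fn": "play_rows", "kwargs": {"rows": "-0.12 -0.18 0 0 0 -0.8 0; -0.1 -0.19 0 0 0 -0.8 0; -0.08 -0.2 0 0 0 -0.8 0; -0.06 -0.2 0 0 0 -0.8 0; -0.04 -0.21 0 0 0 -0.8 0"}}

```text
clock: 0.92
tcp_pos: [0.3431, -0.4645, 0.2314]
ee_rot: [[0.773, -0.634, 0.0], [-0.634, -0.773, -0.0], [0.0, 0.0, -1.0]]
force: [0.8, 0.2, 0.5]
grip_width: 0.0855
```

Emit:
{"fn": "play_rows", "kwargs": {"rows": "-0.02 -0.21 0 0 0 -0.8 0; 0 -0.21 0 0 0 -0.8 0; 0.02 -0.21 0 0 0 -0.8 0; 0.04 -0.21 0 0 0 -0.8 0; 0.06 -0.2 0 0 0 -0.8 0"}}

```text
clock: 1.33
tcp_pos: [0.4319, -0.3333, 0.2315]
ee_rot: [[0.979, -0.205, 0.0], [-0.205, -0.979, -0.0], [0.0, 0.0, -1.0]]
force: [1.1, -0.2, -0.6]
grip_width: 0.0859
```

Emit:
{"fn": "play_rows", "kwargs": {"rows": "0.08 -0.2 0 0 0 -0.8 0; 0.1 -0.19 0 0 0 -0.8 0; 0.11 -0.18 0 0 0 -0.8 0; 0.13 -0.17 0 0 0 -0.8 0; 0.14 -0.16 0 0 0 -0.7 0"}}

```text
clock: 1.75
tcp_pos: [0.5193, -0.1991, 0.2315]
ee_rot: [[0.966, 0.259, 0.0], [0.259, -0.966, -0.0], [0.0, 0.0, -1.0]]
force: [0.8, -0.5, 0.3]
grip_width: 0.0853
```

Emit:
{"fn": "play_rows", "kwargs": {"rows": "0.04 -0.2 0 0 0 0 0; 0.04 -0.2 0 0 0 0 0; 0.04 -0.2 0 0 0 0 0; 0.04 -0.2 0 0 0 0 0; 0.04 -0.2 0 0 0 0 0"}}

```text
clock: 2.17
tcp_pos: [0.5091, -0.0463, 0.2315]
ee_rot: [[0.967, 0.254, 0.0], [0.254, -0.967, -0.0], [0.0, 0.0, -1.0]]
force: [-0.1, -0.8, -0.1]
grip_width: 0.0854
```

Emit:
{"fn": "play_rows", "kwargs": {"rows": "0.04 -0.2 0 0 0 0 0; 0.04 -0.2 0 0 0 0 0; 0.04 -0.2 0 0 0 0 0; 0.04 -0.2 0 0 0 0 0; 0.04 -0.2 0 0 0 0 0"}}

```text
clock: 2.58
tcp_pos: [0.5, 0.1064, 0.2315]
ee_rot: [[0.967, 0.254, 0.0], [0.254, -0.967, 0.0], [0.0, 0.0, -1.0]]
force: [0.6, 0.4, 1.2]
grip_width: 0.0851
```

```bash
python3 -c "
from plan import *
plan([((.4915,.2645,.2),14.5,6),((.4915,.2645,.069),14.5,9)],0)"
```

```text
0.036 -0.172 0.035 0 0 0.01 0; 0.035 -0.172 0.035 0 0 0 0; 0.035 -0.172 0.035 0 0 0.01 0; 0.035 -0.173 0.035 0 0 0 0; 0.035 -0.172 0.035 0 0 0.01 0
0.035 -0.173 0.035 0 0 0 0; 0 0 0.097 0 0 0 0; 0 0 0.097 0 0 0 0; 0 0 0.097 0 0 0 0; 0 0 0.097 0 0 0 0
0 0 0.097 0 0 0 0; 0 0 0.097 0 0 0 0; 0 0 0.097 0 0 0 0; 0 0 0.097 0 0 0 0; 0 0 0.098 0 0 0 0
end [0.49153127 0.26452591 0.06893203]
```

Emit:
{"fn": "play_rows", "kwargs": {"rows": "0.035 -0.17 0.035 0 0 0 0; 0.035 -0.17 0.035 0 0 0 0; 0.035 -0.17 0.035 0 0 0 0; 0.035 -0.17 0.035 0 0 0 0; 0.035 -0.17 0.035 0 0 0 0"}}

```text
clock: 3.0
tcp_pos: [0.493, 0.2363, 0.205]
ee_rot: [[0.967, 0.254, 0.0], [0.254, -0.967, 0.0], [0.0, -0.0, -1.0]]
force: [-0.3, 0.3, -0.2]
grip_width: 0.0855
```

Emit:
{"fn": "play_rows", "kwargs": {"rows": "0.035 -0.18 0.035 0 0 0 0; 0 0 0 0 0 0 0; 0 0 0.1 0 0 0 0; 0 0 0.1 0 0 0 0; 0 0 0.1 0 0 0 0"}}

```text
clock: 3.42
tcp_pos: [0.4915, 0.2625, 0.1545]
ee_rot: [[0.967, 0.255, 0.001], [0.255, -0.967, 0.0], [0.001, -0.0, -1.0]]
force: [0.2, 0.4, 0.2]
grip_width: 0.0853
```

Emit:
{"fn": "play_rows", "kwargs": {"rows": "0.003 -0.013 0.11 0 0 0 0; 0 0 0.11 0 0 0 0; 0 0 0.11 0 0 0 0; 0 0 0.1 0 0 0 0; 0 0 0.1 0 0 0 0"}}

```text
clock: 3.83
tcp_pos: [0.4914, 0.2641, 0.0747]
ee_rot: [[0.967, 0.254, 0.0], [0.254, -0.967, 0.0], [0.0, 0.0, -1.0]]
force: [0.3, 0.4, -0.4]
grip_width: 0.0853
```

Emit:
{"fn": "play_rows", "kwargs": {"rows": "0 0 0.03 0 0 0 0; 0 0 0 0 0 0 0; 0 0 0 0 0 0 0; 0 0 0 0 0 0 60; 0 0 0 0 0 0 60"}}

```text
clock: 4.25
tcp_pos: [0.4919, 0.2646, 0.0717]
ee_rot: [[0.967, 0.254, 0.001], [0.254, -0.967, 0.001], [0.001, -0.0, -1.0]]
force: [0.3, -0.2, -1.0]
grip_width: 0.0657
```

Emit:
{"fn": "play_rows", "kwargs": {"rows": "0 0 0.02 0 0 0 80; 0 0 0 0 0 0 100; 0 0 0 0 0 0 120; 0 0 0 0 0 0 150; 0 0 0 0 0 0 150"}}

```text
clock: 4.67
tcp_pos: [0.4912, 0.2644, 0.0681]
ee_rot: [[0.967, 0.254, -0.0], [0.254, -0.967, -0.0], [-0.0, -0.0, -1.0]]
force: [-2.6, -0.6, 7.3]
grip_width: 0.0382
```

Emit:
{"fn": "play_rows", "kwargs": {"rows": "0 0 0 0 0 0 255; 0 0 0 0 0 0 255; 0 0 0 0 0 0 255; 0 0 0 0 0 0 255; 0 0 0 0 0 0 255"}}

```text
clock: 5.08
tcp_pos: [0.4912, 0.2644, 0.0681]
ee_rot: [[0.967, 0.254, -0.0], [0.254, -0.967, -0.0], [-0.0, -0.0, -1.0]]
force: [-2.1, -1.1, 6.8]
grip_width: 0.0384
```

```bash
python3 - <<'E'
from h import *
im,D=robot.read_camera('scene'); cv2.imwrite('pics/s1.png',cv2.resize(im[150:320,260:490],None,fx=3,fy=3,interpolation=cv2.INTER_CUBIC))
E
```

```text
(no output)
```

View pics/s1.png

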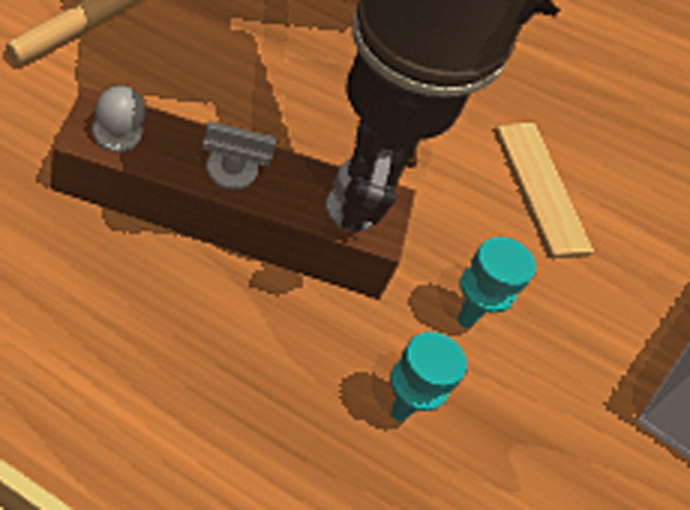

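Emit:
{"fn": "play_rows", "kwargs": {"rows": "0 0 -0.05 0 0 0 255; 0 0 -0.1 0 0 0 255; 0 0 -0.12 0 0 0 255; 0 0 -0.12 0 0 0 255; 0 0 -0.12 0 0 0 255"}}

```text
clock: 5.55
tcp_pos: [0.491, 0.2642, 0.1453]
ee_rot: [[0.967, 0.254, -0.001], [0.254, -0.967, -0.0], [-0.001, 0.0, -1.0]]
force: [0.7, 1.2, -3.8]
grip_width: 0.0383
```

Emit:
{"fn": "play_rows", "kwargs": {"rows": "0 0 -0.15 0 0 0 255; 0 0 -0.15 0 0 0 255; 0 0 -0.15 0 0 0 255; 0 0 -0.1 0 0 0 255; 0 0 0 0 0 0 255"}}

```text
clock: 5.97
tcp_pos: [0.4927, 0.265, 0.2301]
ee_rot: [[0.967, 0.254, 0.004], [0.254, -0.967, 0.002], [0.005, -0.001, -1.0]]
force: [1.1, 0.3, -3.0]
grip_width: 0.0384
```

```bash
python3 - <<'E'
from plan import *
im,D=robot.read_camera('scene'); cv2.imwrite('pics/s2.png',cv2.resize(im[60:320,260:490],None,fx=2,fy=2,interpolation=cv2.INTER_CUBIC))
plan([((.571,-.1890,.22),14.5,15)],255)
E
```

```text
-0.017 0.204 0.004 0 0 0 255; -0.017 0.204 0.003 0 0 0 255; -0.017 0.204 0.004 0 0 0 255; -0.017 0.204 0.003 0 0 0 255; -0.017 0.204 0.004 0 0 0 255
-0.017 0.204 0.003 0 0 0 255; -0.017 0.204 0.004 0 0 0 255; -0.018 0.204 0.003 0 0 0 255; -0.017 0.204 0.004 0 0 0 255; -0.018 0.204 0.003 0 0 0.01 255
-0.017 0.204 0.004 0 0 0 255; -0.017 0.204 0.003 0 -0.01 0.01 255; -0.017 0.204 0.004 0 0 0 255; -0.017 0.204 0.003 0 -0.01 0.01 255; -0.017 0.204 0.004 0 0 0 255
end [ 0.57104449 -0.18905469  0.21993793]
```

View pics/s2.png

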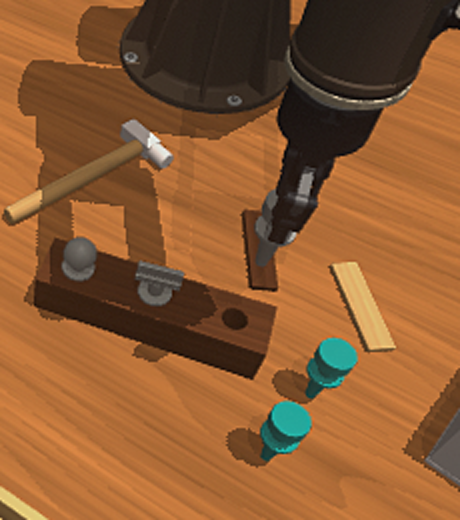

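The flat stake hangs from the gripper (about (270,240) in the crop) and its hole is empty. The other two are unmoved. I'll carry it across.

Emit:
{"fn": "play_rows", "kwargs": {"rows": "-0.01 0.1 0 0 0 0 255; -0.02 0.2 0 0 0 0 255; -0.02 0.2 0 0 0 0 255; -0.02 0.2 0 0 0 0 255; -0.02 0.2 0 0 0 0 255"}}

```text
clock: 6.43
tcp_pos: [0.5117, 0.129, 0.2253]
ee_rot: [[0.967, 0.255, -0.002], [0.255, -0.967, -0.0], [-0.002, -0.0, -1.0]]
force: [0.6, 0.5, -3.4]
grip_width: 0.0383
```

Emit:
{"fn": "play_rows", "kwargs": {"rows": "-0.02 0.2 0 0 0 0 255; -0.02 0.2 0 0 0 0 255; -0.02 0.2 0 0 0 0 255; -0.02 0.2 0 0 0 0 255; -0.02 0.2 0 0 0 0 255"}}

```text
clock: 6.85
tcp_pos: [0.5353, -0.0199, 0.2253]
ee_rot: [[0.967, 0.254, -0.002], [0.254, -0.967, 0.0], [-0.002, -0.001, -1.0]]
force: [0.6, 0.9, -4.1]
grip_width: 0.0386
```

Emit:
{"fn": "play_rows", "kwargs": {"rows": "-0.02 0.2 0 0 0 0 255; -0.02 0.2 0 0 0 0 255; -0.02 0.2 0 0 0 0 255; -0.01 0.2 0 0 0 0 255; -0.01 0.2 0 0 0 0 255"}}

```text
clock: 7.27
tcp_pos: [0.5619, -0.1679, 0.2251]
ee_rot: [[0.967, 0.254, -0.002], [0.254, -0.967, 0.001], [-0.002, -0.001, -1.0]]
force: [0.7, -0.1, -4.4]
grip_width: 0.0383
```

Emit:
{"fn": "play_rows", "kwargs": {"rows": "0 0.1 0 0 0 0 255; 0 0 0 0 0 0 255; 0 0 0 0 0 0 255; 0 0 0 0 0 0 255; 0 0 0 0 0 0 255"}}

```text
clock: 7.68
tcp_pos: [0.5661, -0.18, 0.2263]
ee_rot: [[0.967, 0.255, -0.001], [0.255, -0.967, 0.001], [-0.001, -0.001, -1.0]]
force: [-0.3, 1.0, -4.1]
grip_width: 0.0386
```

```bash
python3 - <<'E'
from plan import *
for n in ['scene','top']:
    im,D=robot.read_camera(n); np.save(n+'3.npy',D)
    u,v=proj(n,[.571,-.189,.12]).astype(int); print(n,u,v)
    cv2.imwrite(f'pics/{n}3.png',cv2.resize(im[max(v-80,0):v+80,u-80:u+80],None,fx=3.5,fy=3.5,interpolation=cv2.INTER_CUBIC))
o=robot.get_obs(); print(o['tcp_pos'],o['ee_rot'],o['force'])
plan([((.571,-.1890,.23),14.5,3)],255)
E
```

```text
scene 202 138
top 318 207
[ 0.56635761 -0.18011157  0.22666473] [[ 9.66879911e-01  2.55231475e-01 -3.63508743e-04]
 [ 2.55231571e-01 -9.66879923e-01  2.44590926e-04]
 [-2.89042002e-04 -3.29268960e-04 -9.99999904e-01]] [ 1.01873353  1.22990194 -4.14692935]
0.005 0.022 -0.007 0 0 0.01 255; 0.005 0.022 -0.008 0 0 0.02 255; 0.005 0.021 -0.007 0 0 0.01 255
end [ 0.57100891 -0.18897255  0.22996087]
```

View pics/scene3.png

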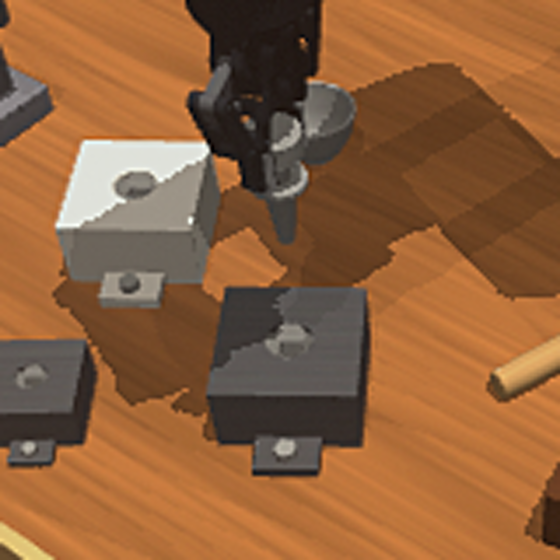

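View pics/top3.png

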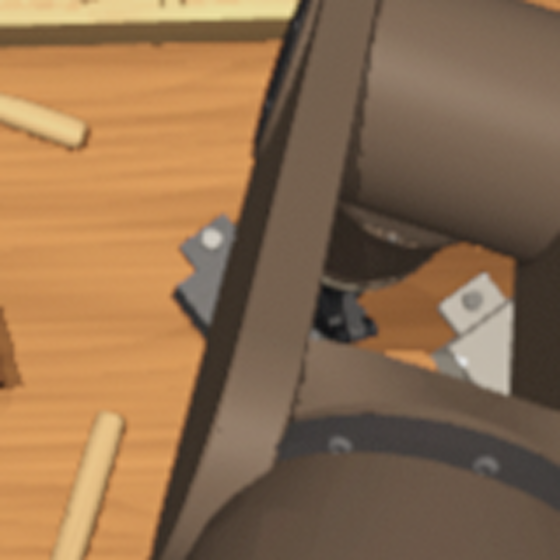

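```bash
python3 - <<'E'
from plan import *
p=robot.get_obs()['tcp_pos']
for dz in (-.06,-.01,-.005,.033): print(dz,(proj('scene',p+[0,0,dz])-[122,58])*3.5)
P=cloud('scene',np.load('scene3.npy'))
Q=P[(abs(P[...,0]-p[0])<.03)&(abs(P[...,1]-p[1])<.03)&(P[...,2]>p[2]-.058)&(P[...,2]<p[2]-.012)]
for lo in np.arange(-.06,.0,.01):
    q=Q[abs(Q[:,2]-p[2]-lo-.005)<.005]
    if len(q): print(lo,len(q),q.mean(0)-p, np.ptp(q,axis=0))
E
```

```text
-0.06 [286.6869214  236.20478196]
-0.01 [278.45233332 180.31806024]
-0.005 [277.58872188 174.45687914]
0.033 [270.76633857 128.15454638]
-0.06 11 [ 0.00406128  0.00323382 -0.053541  ] [0.01060262 0.00861038 0.00676124]
-0.049999999999999996 19 [ 0.00439138  0.00431315 -0.04526653] [0.01084228 0.01313411 0.00888159]
-0.039999999999999994 24 [ 0.00521125  0.00447567 -0.03462699] [0.0124461  0.0125344  0.00925054]
-0.029999999999999992 23 [ 0.00659838  0.00587447 -0.02389341] [0.01607292 0.01170606 0.00871398]
-0.01999999999999999 1 [ 0.00537276  0.01093798 -0.01710621] [0. 0. 0.]
```

Emit:
{"fn": "play_rows", "kwargs": {"rows": "0.005 0.02 0.05 0 0 0 255; 0.005 0.02 0.1 0 0 0 255; 0.005 0.025 0.1 0 0 0 255; 0 0 0.1 0 0 0 255; 0 0 0.05 0 0 0 255"}}

```text
clock: 8.2
tcp_pos: [0.5705, -0.1896, 0.1648]
ee_rot: [[0.967, 0.254, -0.002], [0.254, -0.967, 0.001], [-0.002, -0.001, -1.0]]
force: [-0.5, 0.4, -4.1]
grip_width: 0.0384
```

Emit:
{"fn": "play_rows", "kwargs": {"rows": "0 0 0.03 0 0 0 255; 0 0 0 0 0 0 255; 0 0 0 0 0 0 255; 0 0 0 0 0 0 255; 0 0 0 0 0 0 255"}}

```text
clock: 8.62
tcp_pos: [0.5717, -0.1901, 0.1631]
ee_rot: [[0.967, 0.254, 0.001], [0.254, -0.967, -0.0], [0.001, 0.001, -1.0]]
force: [0.0, -1.0, -4.0]
grip_width: 0.0386
```

```bash
python3 - <<'E'
from plan import *
im,D=robot.read_camera('scene')
cv2.imwrite('pics/s4.png',cv2.resize(im[100:220,140:280],None,fx=5,fy=5,interpolation=cv2.INTER_CUBIC))
p=robot.get_obs()['tcp_pos'];print(p)
for P in (p-[0,0,.06],[.571,-.189,.06],p+[0,0,.033]): print((proj('scene',P)-[140,100])*5)
E
```

```text
[ 0.57160111 -0.19007573  0.16302854]
[311.47571621 217.63672302]
[322.93450253 275.11803406]
[289.36098131  79.22551779]
```

View pics/s4.png

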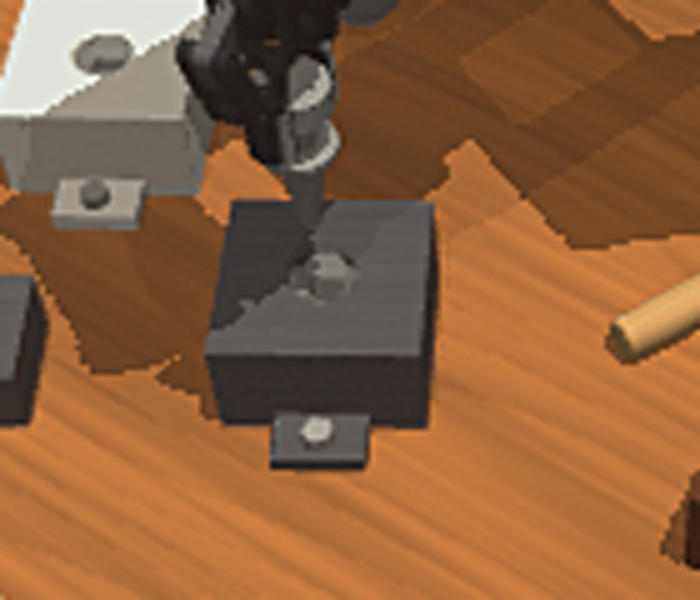

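Emit:
{"fn": "play_rows", "kwargs": {"rows": "0 0 0.08 0 0 0 255; 0 0 0.08 0 0 0 255; 0 0 0.08 0 0 0 255; 0 0 0.06 0 0 0 255; 0 0 0.04 0 0 0 255"}}

```text
clock: 9.08
tcp_pos: [0.5703, -0.1896, 0.1092]
ee_rot: [[0.967, 0.254, -0.002], [0.254, -0.967, 0.001], [-0.002, -0.001, -1.0]]
force: [-0.8, -0.7, -4.7]
grip_width: 0.0386
```

Emit:
{"fn": "play_rows", "kwargs": {"rows": "0 0 0.04 0 0 0 255; 0 0 0.03 0 0 0 255; 0 0 0.02 0 0 0 255; 0 0 0.02 0 0 0 255; 0 0 0 0 0 0 255"}}

```text
clock: 9.5
tcp_pos: [0.571, -0.19, 0.0944]
ee_rot: [[0.967, 0.254, -0.0], [0.254, -0.967, 0.0], [-0.0, -0.0, -1.0]]
force: [-0.4, -0.2, -5.0]
grip_width: 0.0385
```

Emit:
{"fn": "play_rows", "kwargs": {"rows": "0 0 0.02 0 0 0 255; 0 0 0.01 0 0 0 255; 0 0 0.01 0 0 0 255; 0 0 0 0 0 0 255; 0 0 0 0 0 0 255"}}

```text
clock: 9.92
tcp_pos: [0.571, -0.19, 0.0887]
ee_rot: [[0.967, 0.254, -0.0], [0.254, -0.967, 0.0], [-0.0, -0.0, -1.0]]
force: [-2.9, -1.0, -5.2]
grip_width: 0.0382
```

Emit:
{"fn": "play_rows", "kwargs": {"rows": "0 0 0.01 0 0 0 255; 0 0 0.01 0 0 0 255; 0 0 0.01 0 0 0 255; 0 0 0 0 0 0 255; 0 0 0 0 0 0 255"}}

```text
clock: 10.33
tcp_pos: [0.5709, -0.1898, 0.0841]
ee_rot: [[0.967, 0.254, -0.001], [0.254, -0.967, 0.0], [-0.001, -0.0, -1.0]]
force: [-3.6, -0.7, -4.7]
grip_width: 0.0384
```

Emit:
{"fn": "play_rows", "kwargs": {"rows": "-0.005 0 0.01 0 0 0 255; 0 0 0 0 0 0 255; 0 0 0 0 0 0 255; 0 0 0 0 0 0 120; 0 0 0 0 0 0 80"}}

```text
clock: 10.75
tcp_pos: [0.5714, -0.1904, 0.0832]
ee_rot: [[0.967, 0.254, 0.002], [0.254, -0.967, -0.0], [0.002, 0.001, -1.0]]
force: [0.5, -0.4, 0.7]
grip_width: 0.056
```

Emit:
{"fn": "play_rows", "kwargs": {"rows": "0 0 0 0 0 0 40; 0 0 0 0 0 0 0; 0 0 0 0 0 0 0; 0 0 0 0 0 0 0; 0 0 0 0 0 0 0"}}

```text
clock: 11.17
tcp_pos: [0.5706, -0.1902, 0.0829]
ee_rot: [[0.967, 0.254, 0.0], [0.254, -0.967, -0.0], [0.0, 0.0, -1.0]]
force: [0.2, -0.6, -0.2]
grip_width: 0.0851
```

```bash
python3 - <<'E'
from plan import *
im,D=robot.read_camera('scene')
cv2.imwrite('pics/s5.png',cv2.resize(im[100:220,140:280],None,fx=5,fy=5,interpolation=cv2.INTER_CUBIC))
for z in (.071,.114): print((proj('scene',[.571,-.189,z])-[140,100])*5)
E
```

```text
[320.67255509 260.83864504]
[311.44434652 202.58212768]
```

View pics/s5.png

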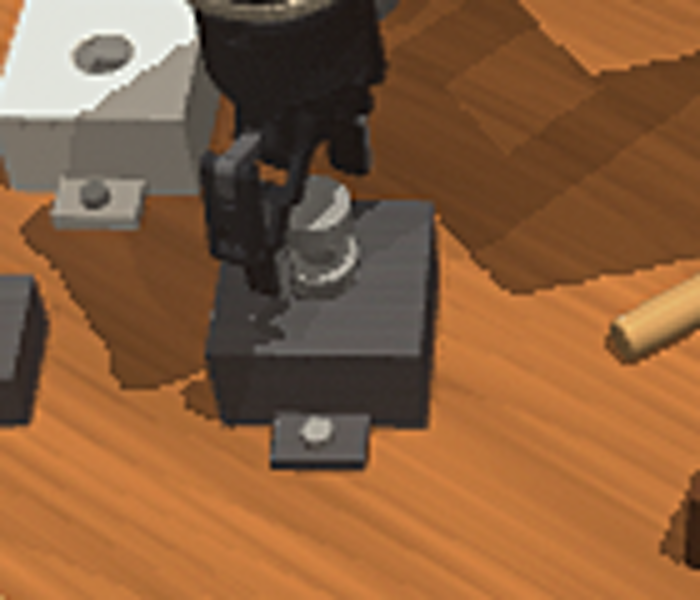

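Emit:
{"fn": "play_rows", "kwargs": {"rows": "0 0 -0.03 0 0 0 0; 0 0 -0.1 0 0 0 0; 0 0 -0.15 0 0 0 0; 0 0 -0.15 0 0 0 0; 0 0 -0.15 0 0 0 0"}}

```text
clock: 11.63
tcp_pos: [0.5703, -0.1901, 0.1709]
ee_rot: [[0.967, 0.254, -0.0], [0.254, -0.967, 0.0], [-0.0, -0.0, -1.0]]
force: [0.3, 0.2, -0.1]
grip_width: 0.0855
```

Emit:
{"fn": "play_rows", "kwargs": {"rows": "0 0 0 0 0 0 255; 0 0 0 0 0 0 255; 0 0 0 0 0 0 255; 0 0 0 0 0 0 255; 0 0 0 0 0 0 255"}}

```text
clock: 12.05
tcp_pos: [0.5699, -0.19, 0.1688]
ee_rot: [[0.967, 0.254, -0.002], [0.254, -0.967, 0.001], [-0.001, -0.001, -1.0]]
force: [1.0, -0.0, -0.0]
grip_width: 0.0253
```

Emit:
{"fn": "play_rows", "kwargs": {"rows": "0 0 0 0 0 0 255; 0 0 0 0 0 0 255; 0 0 0 0 0 0 255; 0 0 0 0 0 0 255; 0 0 0 0 0 0 255"}}

```text
clock: 12.47
tcp_pos: [0.5704, -0.1901, 0.1697]
ee_rot: [[0.967, 0.254, -0.0], [0.254, -0.967, 0.0], [-0.0, -0.0, -1.0]]
force: [0.3, 0.0, 0.0]
grip_width: 0.0001
```

```bash
python3 - <<'E'
from plan import *
im,D=robot.read_camera('scene'); P=cloud('scene',D)
cv2.imwrite('pics/s6.png',cv2.resize(im[80:200,140:280],None,fx=5,fy=5,interpolation=cv2.INTER_CUBIC))
Q=P[(np.hypot(P[...,0]-.571,P[...,1]+.189)<.03)&(P[...,2]>.105)&(P[...,2]<.125)]
z=np.median(Q[:,2]); print(z,len(Q),Q.mean(0),(Q.min(0)+Q.max(0))/2)
E
```

```text
0.11460888383258716 175 [ 0.5734995  -0.18788959  0.11374464] [ 0.57116432 -0.18974958  0.11161127]
```

View pics/s6.png

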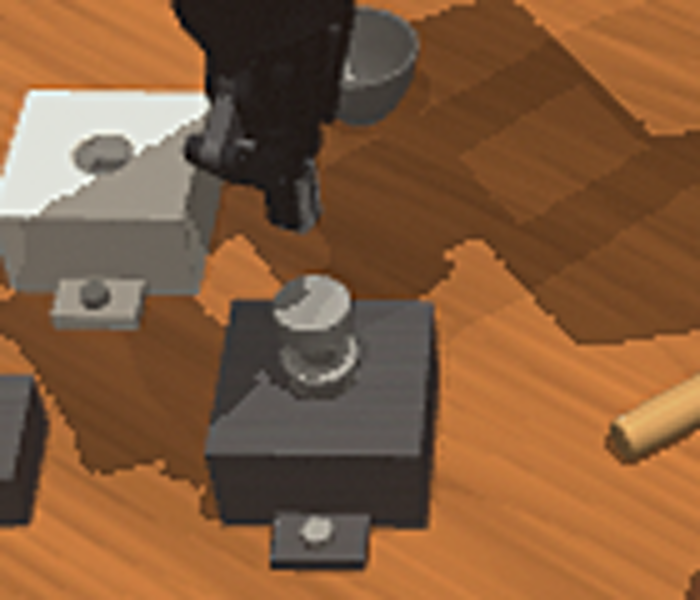

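The stake stands upright in the socket, with its head centre at about (313,300) in the crop and its top at z≈0.114. Now I'll press it down.

Emit:
{"fn": "play_rows", "kwargs": {"rows": "0 0 0.08 0 0 0 255; 0 0 0.1 0 0 0 255; 0 0 0.08 0 0 0 255; 0 0 0.05 0 0 0 255; 0 0 0.02 0 0 0 255"}}

```text
clock: 12.93
tcp_pos: [0.5696, -0.1898, 0.1185]
ee_rot: [[0.967, 0.254, -0.002], [0.254, -0.967, 0.001], [-0.002, -0.001, -1.0]]
force: [-0.3, -0.1, -1.0]
grip_width: -0.0001
```

Emit:
{"fn": "play_rows", "kwargs": {"rows": "0 0 0.02 0 0 0 255; 0 0 0.01 0 0 0 255; 0 0 0.01 0 0 0 255; 0 0 0.01 0 0 0 255; 0 0 0 0 0 0 255"}}

```text
clock: 13.35
tcp_pos: [0.5708, -0.1903, 0.1131]
ee_rot: [[0.967, 0.254, 0.001], [0.254, -0.967, -0.0], [0.001, 0.0, -1.0]]
force: [0.5, 0.2, -0.2]
grip_width: -0.0
```

Emit:
{"fn": "play_rows", "kwargs": {"rows": "0 0 0.01 0 0 0 255; 0 0 0.01 0 0 0 255; 0 0 0 0 0 0 255; 0 0 0.01 0 0 0 255; 0 0 0 0 0 0 255"}}

```text
clock: 13.77
tcp_pos: [0.5708, -0.1903, 0.1085]
ee_rot: [[0.967, 0.254, 0.001], [0.254, -0.967, -0.0], [0.001, 0.0, -1.0]]
force: [0.1, -0.0, 4.4]
grip_width: 0.0001
```

Emit:
{"fn": "play_rows", "kwargs": {"rows": "0 0 0.01 0 0 0 255; 0 0 0.01 0 0 0 255; 0 0 0 0 0 0 255; 0 0 0 0 0 0 255; 0 0 0 0 0 0 255"}}

```text
clock: 14.18
tcp_pos: [0.5708, -0.1903, 0.1056]
ee_rot: [[0.967, 0.254, 0.001], [0.254, -0.967, -0.0], [0.001, 0.001, -1.0]]
force: [0.5, -0.1, 5.5]
grip_width: 0.0002
```

Contact was near 0.112. I'll keep pressing until the force jumps at home.

Emit:
{"fn": "play_rows", "kwargs": {"rows": "0 0 0.01 0 0 0 255; 0 0 0.005 0 0 0 255; 0 0 0 0 0 0 255; 0 0 0 0 0 0 255; 0 0 0 0 0 0 255"}}

```text
clock: 14.6
tcp_pos: [0.5709, -0.1903, 0.1035]
ee_rot: [[0.967, 0.254, 0.001], [0.254, -0.967, -0.0], [0.001, 0.001, -1.0]]
force: [-0.6, 0.0, 7.8]
grip_width: -0.0
```

Emit:
{"fn": "play_rows", "kwargs": {"rows": "0 0 0.005 0 0 0 255; 0 0 0 0 0 0 255; 0 0 0 0 0 0 255; 0 0 0 0 0 0 255; 0 0 0 0 0 0 255"}}

```text
clock: 15.02
tcp_pos: [0.571, -0.1903, 0.103]
ee_rot: [[0.967, 0.254, 0.001], [0.254, -0.967, -0.0], [0.001, 0.001, -1.0]]
force: [-2.2, 0.8, 11.3]
grip_width: 0.0003
```

Emit:
{"fn": "play_rows", "kwargs": {"rows": "0 0 0.005 0 0 0 255; 0 0 0 0 0 0 255; 0 0 0 0 0 0 255; 0 0 0 0 0 0 255; 0 0 0 0 0 0 255"}}

```text
clock: 15.43
tcp_pos: [0.5711, -0.1904, 0.1029]
ee_rot: [[0.967, 0.254, 0.002], [0.254, -0.967, -0.001], [0.001, 0.001, -1.0]]
force: [-4.5, 1.5, 22.2]
grip_width: 0.0
```

Emit:
{"fn": "play_rows", "kwargs": {"rows": "0 0 0.005 0 0 0 255; 0 0 0 0 0 0 255; 0 0 0 0 0 0 255; 0 0 0 0 0 0 255; 0 0 0 0 0 0 255"}}

```text
clock: 15.85
tcp_pos: [0.5712, -0.1904, 0.1028]
ee_rot: [[0.967, 0.254, 0.002], [0.254, -0.967, -0.001], [0.002, 0.001, -1.0]]
force: [-5.9, 3.1, 34.4]
grip_width: -0.0001
```

Home: the stake stopped at 0.103 as the force rose to 34 N. I'll retract and check.

Emit:
{"fn": "play_rows", "kwargs": {"rows": "0 0 -0.03 0 0 0 255; 0 0 -0.1 0 0 0 255; 0 0 -0.15 0 0 0 255; 0 0 -0.15 0 0 0 255; 0 0 -0.15 0 0 0 255"}}

```text
clock: 16.27
tcp_pos: [0.5701, -0.19, 0.1885]
ee_rot: [[0.967, 0.254, -0.001], [0.254, -0.967, 0.0], [-0.001, -0.0, -1.0]]
force: [1.5, 0.0, -0.1]
grip_width: 0.0001
```

Emit:
{"fn": "play_rows", "kwargs": {"rows": "0 0 -0.15 0 0 0 255; 0 0 0 0 0 0 255; 0 0 0 0 0 0 255; 0 0 0 0 0 0 255; 0 0 0 0 0 0 255"}}

```text
clock: 16.68
tcp_pos: [0.5699, -0.19, 0.2093]
ee_rot: [[0.967, 0.254, -0.002], [0.254, -0.967, 0.001], [-0.001, -0.001, -1.0]]
force: [0.2, -0.4, 0.1]
grip_width: 0.0001
```

```bash
python3 - <<'E'
from plan import *
im,D=robot.read_camera('scene'); P=cloud('scene',D)
cv2.imwrite('pics/s7.png',cv2.resize(im[70:330,90:490],None,fx=2,fy=2,interpolation=cv2.INTER_CUBIC))
Q=P[(np.hypot(P[...,0]-.571,P[...,1]+.189)<.03)&(P[...,2]>.095)&(P[...,2]<.125)]
z=np.median(Q[:,2]); print(z,len(Q),(Q.min(0)+Q.max(0))/2)
for k in ['dome_stake','ridge_stake']:
    for s in robot.silhouettes(k,'scene'): print(k,s['confidence'],s['xy'])
o=robot.get_obs(); print(o['tcp_pos'],o['force'],o['clock'])
E
```

```text
0.10311616608611018 169 [ 0.57205319 -0.19015251  0.10125651]
dome_stake 0.53 [298.3, 188.6]
dome_stake 0.23 [200.8, 147.8]
ridge_stake 0.96 [339.9, 202.7]
[ 0.57007229 -0.18999936  0.20939742] [ 0.62427331 -0.23191037 -0.95997785] 16.8333
```

View pics/s7.png

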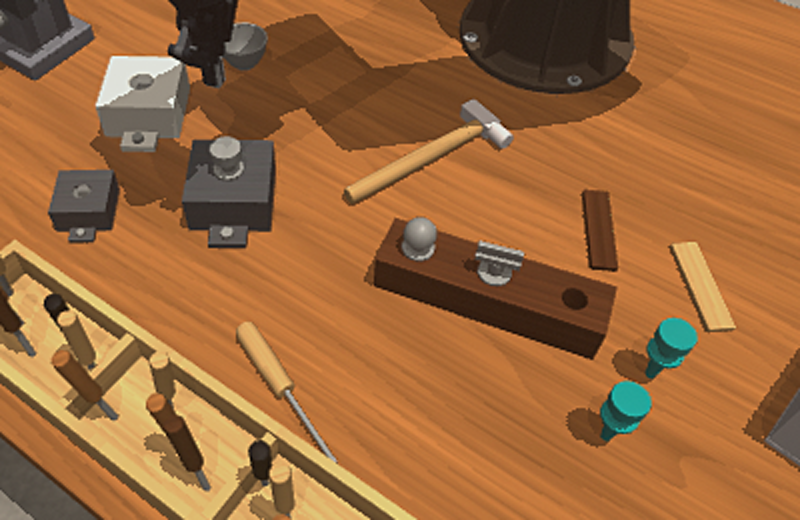

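The stake sits fully home (crop (228,158), top z 0.103), the dome and ridge stakes haven't moved, and the gripper is clear.

```bash
python3 -c "
from plant import robot
print(robot.hand_in())"
```

```text
the job is handed in; nothing more can be done
None
```

The flat-faced stake is driven fully home in the larger dark holder, and I handed the job in at about 16.8 s of the 54 s allowed. Hand-in reports no verdict, so what follows is from my own checks.

- **Placing:** I lifted the stake clear of the rack and lowered it into the socket, with no more than about 4 N of sideways force. After I let go it stood upright, its top at z ≈ 0.114.
- **Driving home:** I pressed the top with the closed gripper. It moved down at about 4 to 11 N, then stopped at z ≈ 0.103 while the force rose to 34 N. I then backed the gripper off.
- **Last checks:** The head top measured 0.1031 m against the 0.103 m given for fully home. The stake is about 1–2 mm from the measured socket axis and looks upright.
- **Other stakes:** The domed and ridged stakes are still in the rack, within about 1–2 pixels of where they started.
- **Gripper:** It is about 0.1 m above the stake and touches nothing.

Two small disagreements. The two cameras differed by about 2.5 mm on positions, and the gripper met the top about 2 mm lower than the depth picture suggested. Neither caused trouble.

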